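# Run a sample cup on the touch mixer

## Task

Turn the mixer's pointer dial to 6 and let go of it, then stand the white-lidded specimen cup upright on the mixer's spring-loaded head and press it down about half of the head's 12 mm travel (the mixer runs there; never bottom the head out, that stalls it). Finish still holding the cup pressed like that, with the gripper clear of the mixer itself: do not let go. Do not knock or shift the two red-lidded cups and the small amber bottle.

Things in the scene. Friction and masses are not known exactly. Their poses are not given: they have to be found in the camera images.
- mixer: white box-shaped touch mixer, fixed to the worktop, 204 mm (x) by 134 mm (y), deck 75 mm high. Origin: centre of its underside; x points to its back (away from the robot at yaw 0), y to its left, z up. On the deck, 58 mm in front of the centre (-x), a grey pointer dial on a black panel; 52 mm behind the centre (+x), the round black spring-loaded head. Its front (-x) wall has a blue stripe.
- mixer_dial (a joint): angle of the dial, rad: 0 at mark 1, growing clockwise seen from above, 0.5236 (30 degrees) a mark, up to 4.189 at mark 9; mark 6 is 2.618. A spring detent clicks at each mark (turning takes up to about 0.12 N m); let go between marks it falls into a near one and stays. It starts somewhere from mark 2 to mark 5
- mark_5 (a point): point on the deck at the dial's fifth mark. Nine white marks without figures lie round the dial on the black panel, 28 mm and more from its axis, numbered 1 to 9 clockwise; 1, 5 and 9 are longer. Mark 5 is straight towards the mixer's back (+x) from the dial, mark 1 is 120 degrees to the left of it, mark 9 120 degrees to the right, mark 6 30 degrees clockwise (right) of mark 5
- dial_grip (a point): point on the dial's vertical axis at the height to grip, 104 mm above the worktop. The upright grip bar is 40 mm long, 12 mm thick, its top at 114 mm, on a round skirt of 48 mm diameter whose top is at 82 mm. The point's x axis runs along the bar towards its pointer end, which carries a red line; z is up. Pinch the bar across its 12 mm
- mixer_head (a joint): how far the head is pressed down, m: 0 free (up), 0.012 bottomed out. Spring: it begins to sink at about 3 N and needs 0.8 N more for each mm (about 8 N at half travel, 6 mm; the weight of the cup alone does not move it), and springs back up when released
- head_top (a point): centre of the floor of the spring-loaded head, 104 mm above the worktop when free; it sinks with the head. The head is a black rubber dish of 76 mm outer diameter with a grey floor of 68 mm diameter and a rim 2.5 mm higher than the floor; z is up
- white_cup: specimen cup with a white screw lid, 53 mm diameter, 59 mm high, 40 to 90 g, standing. Origin: centre of its underside; z up. Grip its body from above across the diameter (it is round, so any direction does). The two red-lidded cups stand 90 mm or more from it, centre to centre, and any of the three may stand in any of the three places
- red_cup_1: specimen cup with a dark red lid, same size and origin, to be left alone
- red_cup_2: another specimen cup with a dark red lid, same size and origin, to be left alone
- amber_bottle: small amber bottle with a white cap, 37 mm diameter, 75 mm high, origin at the centre of its underside, to be left alone
Mind the look-alikes: they are no part of the job. What is shaped like the white_cup but turquoise is not meant.

How it is judged:
On the way, in this order (a step that is already met when the one before it is completed fails the run):
1. the dial stands on 6, let go, with the head not yet pressed (value of joint mixer_dial between 2.418 and 2.818 rad and contact force between the fingers and mixer below 0.3 N and value of joint mixer_head below 0.002 m), for 0.2 s.
2. the white-lidded cup is carried clear of the worktop (height (world z) of white_cup above 0.08 m), for 0.1 s.
3. the white-lidded cup stands upright in the head and presses it about half way down (value of joint mixer_head between 0.0035 and 0.0085 m and horizontal distance between white_cup and head_top below 0.012 m and z of white_cup in the frame of head_top below 0.004 m and angle between white_cup's own z axis and vertical below 0.12 rad and contact force between white_cup and mixer above 3 N and contact force between the fingers and white_cup above 1 N and contact force between each of the arm, the fingers and mixer below 0.5 N), for 0.3 s.
At the end, for the whole second after the job is handed in: The dial stands on 6 (within 0.2 rad). The white-lidded cup stands upright (within 0.12 rad) on the floor of the mixer's head (centre within 12 mm), still touched by the gripper, and holds the head 3.5 to 8.5 mm down; the robot itself touches no part of the mixer (all of step 3 and value of joint mixer_dial between 2.418 and 2.818 rad); the arm keeps its last pose, push and grip.
It fails at once if the head is bottomed out (over 11.5 mm) (value of joint mixer_head above 0.0115 m).
It fails at once if a red-lidded cup or the amber bottle is shifted by more than 20 mm or tipped (distance of any of red_cup_1, red_cup_2, amber_bottle from where it was at the start of the episode above 0.02 m or angle between any of red_cup_1, red_cup_2, amber_bottle's own z axis and vertical above 0.3 rad).
It also fails if it takes over 67 s, if anything falls off the work surface, if the arm or the gripper's body presses on something with over 40 N, if the wrist force passes 120 N, or if a joint passes its speed limit or range.

## Robot

A 7-joint arm with a two-finger parallel gripper is mounted at the origin on a cart in front of the work surface, level with it; the furniture and walls round the work are solid. World frame = base frame: x ahead of the robot, y to its left, z up, the work surface at z = 0. Lengths are in m, angles in rad, forces in N, time in s.
With the tool pointing down it reaches from about 0.4 to 0.925 m from the base axis. Payload 5.6 kg.
Tool frame: the origin (TCP) lies at the very end of the fingers, on their centre line; the grasp point (between the pads) lies 19 mm behind it (manip.hold_point_z is the distance from the TCP to the grasp point, in m); z points along the fingers, y is the line along which they close (so a half turn about z gives the same grasp; the last joint's range is limited). The gripper opens to 85 mm and grips with 20 to 120 N. Pads are 22 mm wide; open, the fingers measure 114 mm over their backs; the gripper's body (76 mm by 85 mm) begins 54 mm behind the grasp point. The pads swing forward as they close: fully open they stand 13 mm farther back than shut.
Start: joints at [1.283, 0.468, -0.012, 1.603, 0.006, 1.071, -0.056], TCP at [0.157, -0.631, 0.231] pointing down, gripper open.
Joint ranges: [-2.53, 2.53], [-0.31, 2.02], [-1.57, 1.55], [0.28, 2.44], [-1.29, 4.43], [0.15, 1.84], [-2.92, 2.92]. Speed limits (rad/s): [2.57, 2.57, 3.14, 3.14, 3.14, 3.14, 3.14].

## Interface

Orientations are given as a unit quaternion [w, x, y, z].
In Python, from plant import manip, solve_ik, status, cams, job_done, nets gives the robot as it stands. Calls block until the motion is done:
- manip.reach(position, orientation): joint-space move of the TCP to a pose.
- manip.move_l(position, max_speed=0.15, attitude=None): straight line of the TCP; attitude=None keeps the orientation; max_speed is the mean speed in m/s.
- manip.goto_joints(angles): joint-space move.
- manip.move_gripper(opening, grip_force=None): opening from 0.0 (shut) to 1.0 (fully open); grip_force is the grip in N (None keeps the last); returns when the fingers have stopped.
- manip.pause(seconds).
- solve_ik(position, orientation): joint angles nearest the present ones, or None.
- status.state(): the state.
- cams.camera(name): name is "scene" or "side" or "wrist"; returns (picture, depth): 400x640x3 uint8, blue, green, red; 400x640 float32, m along the optical axis (not along the pixel's ray), 0 where there is no reading.
- cams.camera_model(name): a dict with "fov_y" (degrees; the focal length in pixels is half the picture's height over the tangent of half this angle, whatever the lens; pixels are square), "cx", "cy" (the principal point, pixels), "rvec" (rotation vector, rad) and "tvec" (3), from world to camera coordinates, as OpenCV has them. Camera axes: x right, y down, z forward; pixel columns grow to the right and rows downward; lengths in m; the calibration is good to about 2 mm. A picture is of the moment at which its call begins: read the wrist's pose just before it. camera_model takes no time and is no camera call; for the wrist camera it gives the pose at the moment of the call.
A pose or a line that the arm cannot do raises manip.MotionError and nothing moves.
- job_done(): hands the job in; it is judged then, once.
Trained networks look in the newest picture that a camera, given by its name, has taken for a name from the list of things; names that differ only in an ending like _2 or _b are one class to them, and where a whole thing is asked for, a point or a joint stands for the part that bears it (a point fixed in the world has none). Each returns a list of dicts, best first, with "conf" (0 to 1); they miss things now and then, are a little off and sometimes report something else, mostly with a low value. They report only what shows in the picture. A call takes as long as a camera call. They do not tell look-alikes from the thing itself.
- nets.outline_of(thing, camera): "pixels" (400x640 bool, what is visible of it).
- nets.spot_point(thing, camera): "at" ([x, y, z] in m, in world coordinates, good to about 4 mm: a listed point, or the origin of a listed thing).
The state is a dict: "time_s": time; "qpos": joint angles; "joint_velocities": joint speeds; "joint_efforts": joint torques, N m; "eef_pos": TCP position; "tool_rot": TCP orientation; "ft_force": force on the tool from outside, world axes, zero at the start; "torque": the same for the moment, N m; "gripper_width": opening from 0.0 (shut) to 1.0 (fully open); "grip_force": force on a finger pad.
Only numpy, scipy, OpenCV 4.12 (cv2) and the standard library are available. Lean on these libraries where they do the work, as an engineer would, in place of code of your own. Each camera call takes 0.05 s, during which the arm holds its last target. There are 200 camera calls.

## Working session

There is one attempt and no reset: what is moved stays moved. The work goes in short steps, each a Python script; the robot and the scene stay as the last script left them, time stands still between calls to the robot, and variables do not carry over. Pictures are saved under pics/ and viewed, at most 10 in all, crops included, and the job is handed in when it is done.

```bash
mkdir -p pics; ls; cat > h.py <<'E'
import numpy as np, cv2
from plant import manip, solve_ik, status, cams, job_done, nets
def unproj(cam,u,v,d=None,z=None):
    m=cams.camera_model(cam); f=200/np.tan(np.radians(m["fov_y"])/2)
    R,_=cv2.Rodrigues(np.array(m["rvec"],float)); t=np.array(m["tvec"],float).ravel()
    r=np.stack([(np.asarray(u)-m["cx"])/f,(np.asarray(v)-m["cy"])/f,np.ones(np.shape(u))],-1)
    o=-R.T@t; w=r@R
    if z is not None: d=(z-o[2])/w[...,2]
    return o+w*np.asarray(d)[...,None]
def down(a): # tool z down, tool y axis at angle a (world)
    from scipy.spatial.transform import Rotation as Rn
    y=np.array([np.cos(a),np.sin(a),0]); z=np.array([0,0,-1.]); x=np.cross(y,z)
    q=Rn.from_matrix(np.stack([x,y,z],1)).as_quat(); return [q[3],q[0],q[1],q[2]]
E
python3 - <<'E'
from h import *
for c in("scene","side"):
    p,d=cams.camera(c); cv2.imwrite(f"pics/{c}0.png",p)
    for t in("mixer","mark_5","dial_grip","head_top","white_cup","red_cup_1","amber_bottle"):
        print(c,t,[(np.round(r["at"],3).tolist(),round(r["conf"],2)) for r in nets.spot_point(t,c)])
    m=cams.camera_model(c); print(m)
s=status.state();print(s["time_s"],s["tool_rot"],manip.hold_point_z,s["ft_force"])
E
```

```text
pics
scene mixer [([0.567, 0.127, 0.001], 0.92)]
scene mark_5 [([0.544, 0.132, 0.078], 0.72)]
scene dial_grip [([0.512, 0.143, 0.105], 0.53)]
scene head_top [([0.612, 0.111, 0.103], 0.65)]
scene white_cup [([0.406, -0.331, 0.001], 0.83), ([0.352, -0.23, -0.0], 0.66)]
scene red_cup_1 [([0.47, -0.189, -0.005], 0.91), ([0.549, -0.286, -0.002], 0.81)]
scene amber_bottle [([0.671, -0.144, -0.004], 0.68), ([0.554, -0.286, -0.005], 0.26)]
{'fov_y': 50.806776453606076, 'cx': 318.2961592790038, 'cy': 202.26017436275427, 'rvec': array([ 1.06951489, -2.50949665,  0.87870999]), 'tvec': array([0.26891264, 0.38451856, 0.91499011])}
side mixer [([0.564, 0.125, 0.004], 0.73)]
side mark_5 [([0.546, 0.138, 0.076], 0.68)]
side dial_grip [([0.511, 0.146, 0.105], 0.46)]
side head_top [([0.619, 0.106, 0.103], 0.65)]
side white_cup [([0.348, -0.23, 0.0], 0.74), ([0.566, 0.127, 0.006], 0.73), ([0.404, -0.335, 0.002], 0.6)]
side red_cup_1 [([0.547, -0.291, -0.003], 0.9), ([0.471, -0.193, -0.001], 0.6)]
side amber_bottle [([0.672, -0.145, 0.0], 0.68)]
{'fov_y': 57.276929354608924, 'cx': 322.9162076136075, 'cy': 201.1194206236742, 'rvec': array([ 2.15193005, -0.0853868 ,  0.05618786]), 'tvec': array([-0.507847  ,  0.03759896,  1.07254199])}
0.8 [ 3.90771018e-05  9.92522052e-01  1.22065453e-01 -3.70214947e-06] 0.0187 [0.19544869 0.85457976 0.89041884]
```

View pics/scene0.png

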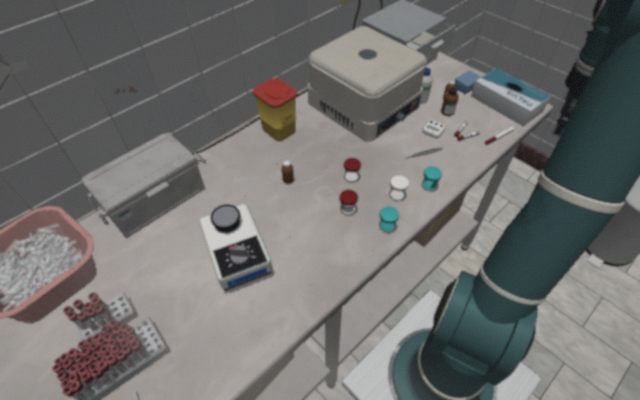

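View pics/side0.png

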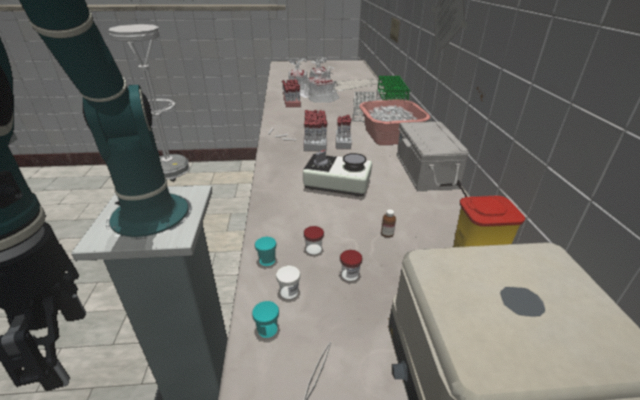

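The scene view shows the following:
- **Candidates for white_cup:** the white lid at scene (399,187) / side (288,282), and turquoise look-alikes at scene (432,178) and (389,218).
- **Other items:** red cups at (352,168) and (348,200), the amber bottle at (287,172), and the mixer at (236,245) with its dial at (240,257).

The nets' "white_cup" hits are the turquoise ones. I choose the white lid at (399,187) and will check it from close up.

```bash
python3 - <<'E'
from h import *
for c,(u,v) in (("scene",(399,183)),("side",(288,275))):
    p=cv2.imread(f"pics/{c}0.png").astype(int); sub=np.zeros((400,640),bool); sub[v-14:v+14,u-18:u+18]=1
    m=sub&(p.min(2)>195); vv,uu=np.nonzero(m); print(c,m.sum(),uu.min(),uu.max(),vv.min(),vv.max(),unproj(c,uu.mean(),vv.mean(),z=.056).round(4))
a=-0.33
manip.reach([0.42,-0.27,0.30],down(1.57))
p,d=cams.camera("wrist"); cv2.imwrite("pics/w_cup.png",p); np.save("d_cup.npy",d)
m=cams.camera_model("wrist"); print(m, status.state()["eef_pos"])
for t in("white_cup","red_cup_1"):
    print(t,[(np.round(r["at"],3).tolist(),round(r["conf"],2)) for r in nets.spot_point(t,"wrist")])
manip.reach([0.47,0.15,0.28],down(a+1.57))
p,d=cams.camera("wrist"); cv2.imwrite("pics/w_mix.png",p); np.save("d_mix.npy",d)
for t in("mark_5","dial_grip","head_top","mixer"):
    print(t,[(np.round(r["at"],4).tolist(),round(r["conf"],2)) for r in nets.spot_point(t,"wrist")])
import pickle; pickle.dump((m,cams.camera_model("wrist")),open("cm.pkl","wb"))
print(status.state()["time_s"],status.state()["qpos"])
cv2.imwrite("pics/w_both.png",np.vstack([cv2.resize(cv2.imread("pics/w_cup.png"),(480,300)),cv2.resize(p,(480,300))]))
E
```

```text
scene 121 392 406 177 186 [ 0.4061 -0.3356  0.056 ]
side 287 277 298 266 288 [ 0.4046 -0.3334  0.056 ]
{'fov_y': 70.54220699216441, 'cx': 322.1360418021062, 'cy': 201.1441134044746, 'rvec': array([-2.06833647, -2.06042846, -0.30085967]), 'tvec': array([ 0.26987758, -0.46063698,  0.32356872])} [ 0.41962314 -0.27091808  0.29983968]
white_cup [([0.348, -0.225, -0.002], 0.68), ([0.364, -0.434, 0.001], 0.6), ([0.403, -0.337, 0.0], 0.55)]
red_cup_1 [([0.466, -0.191, 0.001], 0.94), ([0.548, -0.292, -0.001], 0.8), ([0.566, 0.127, 0.001], 0.41)]
mark_5 [([0.5463, 0.1365, 0.075], 0.56)]
dial_grip [([0.5136, 0.1452, 0.1025], 0.72)]
head_top [([0.6147, 0.1096, 0.1036], 0.55)]
mixer [([0.5659, 0.1286, 0.0013], 0.84)]
4.4917 [ 0.55234924  0.35157586 -1.11322393  1.87220674  0.34822873  1.13312178
  0.55052885]
```

View pics/w_both.png

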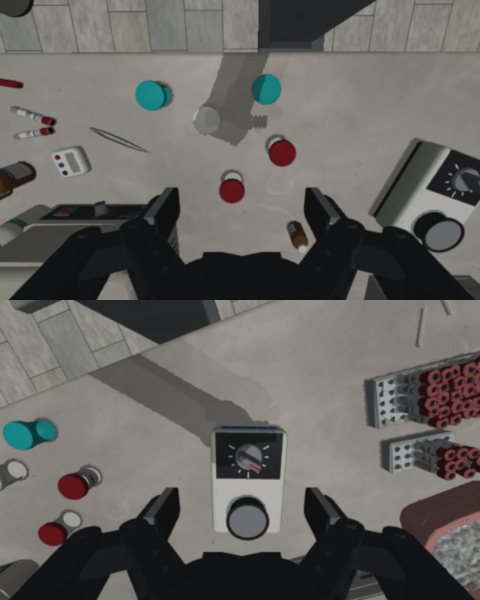

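The top picture shows the white lid at about (274,160) full-scale, alone between the turquoise look-alikes. The bottom picture shows the dial at about (332,209) with its red pointer towards the lower right, so it is below mark 5. Next I measure the pointer angle.

```bash
cat > dial.py <<'E'
from h import *
def dialang(p,C,yaw,z=.114):
    # red pixels near dial
    H=cv2.cvtColor(p,cv2.COLOR_BGR2HSV); m=((H[...,0]<12)|(H[...,0]>168))&(H[...,1]>110)&(H[...,2]>60)
    vv,uu=np.nonzero(m); w=unproj("wrist",uu,vv,z=z); k=np.hypot(*(w[:,:2]-C).T)<.03
    q=w[k,:2]; c=q.mean(0); a=np.arctan2(*(c-C)[::-1]); rel=a-yaw
    return k.sum(),c,a,np.degrees(rel),(np.radians(120)-rel)
E
python3 - <<'E'
from dial import *
p=cv2.imread("pics/w_mix.png"); 
C=np.array([.5125,.1448]); 
for n,c,(u0,v0,r,z) in (("head",None,(330,290,60,.107)),):
    pass
d=np.load("d_mix.npy")
# head rim & mixer outline via depth
vv,uu=np.mgrid[120:400,200:450]; W=unproj("wrist",uu.ravel(),vv.ravel(),d=d[120:400,200:450].ravel())
top=W[(W[:,2]>.070)&(W[:,2]<.079)&(W[:,1]>-.05)&(W[:,1]<.3)&(W[:,0]<.75)]
hd=W[(W[:,2]>.099)&(W[:,2]<.112)&(np.hypot(W[:,0]-.615,W[:,1]-.109)<.05)]
bar=W[(W[:,2]>.100)&(W[:,2]<.120)&(np.hypot(W[:,0]-C[0],W[:,1]-C[1])<.03)]
r=cv2.minAreaRect(top[:,:2].astype(np.float32)*1000); print(len(top),r)
print("head",len(hd),cv2.minEnclosingCircle(hd[:,:2].astype(np.float32)*1000),hd[:,2].mean())
print("bar",len(bar),cv2.minAreaRect(bar[:,:2].astype(np.float32)*1000),bar.mean(0))
print(dialang(p,C,-.333))
cv2.imwrite("pics/dialcrop.png",cv2.resize(p[160:350,270:400],None,fx=4,fy=3.1*4/3.1)[:600])
# cup from scene depth
E
```

```text
9639 ((567.97998046875, 126.9321517944336), (131.0003662109375, 201.13047790527344), 70.27073669433594)
head 2382 ((616.8299560546875, 109.2649154663086), 38.1075439453125) 0.10501097952846071
bar 411 ((513.7294311523438, 146.88331604003906), (40.373863220214844, 12.699129104614258), 40.04191207885742) [0.5118195  0.14725656 0.11205689]
(np.int64(40), array([0.52212386, 0.15345455]), np.float64(0.7324175058090787), np.float64(61.04392650221508), np.float64(1.0289775965841166))
```

View pics/dialcrop.png

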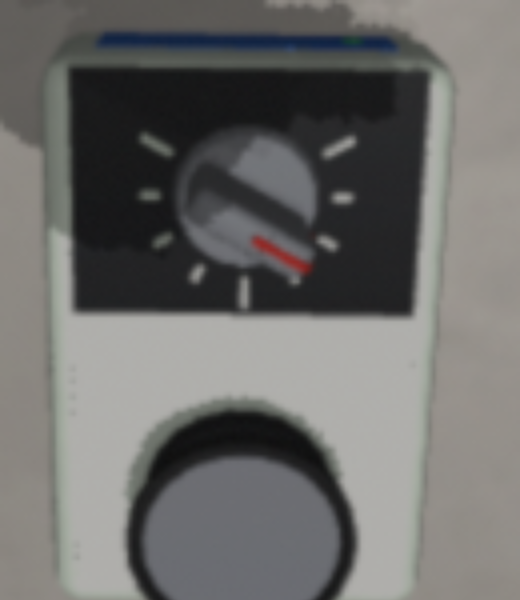

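The crop shows the red pointer end on the third mark. Depth gives a bar angle of 40.0° in the world frame with the mixer yaw at −19.7°, so the dial is at mark 3. It needs 90° clockwise to reach mark 6.

```bash
python3 - <<'E'
from h import *
C=[.5136,.1467]; zg=.087
for base in (130,-50):
    for off in (0,-45,-93):
        q=solve_ik([*C,zg],down(np.radians(base+off))); print(base+off,None if q is None else np.round(q,2))
E
```

```text
130 [ 0.44  0.77 -1.05  1.94  0.84  0.95  1.23]
85 [ 0.35  0.69 -0.9   1.95  0.71  0.86  0.54]
37 [ 0.23  0.61 -0.74  1.95  0.57  0.79 -0.18]
-50 [ 0.02  0.53 -0.45  1.97  0.33  0.72 -1.5 ]
-95 [-0.09  0.5  -0.31  1.98  0.23  0.7  -2.2 ]
-143 [ 0.56  1.01 -1.33  1.94  1.09  1.18  2.58]
```

```bash
python3 - <<'E'
from dial import *
C=[.5136,.1467]; zg=.087
D=lambda g: down(np.radians(g))
st=lambda: (lambda s:(round(s["time_s"],1),np.round(s["eef_pos"],4).tolist(),np.round(s["ft_force"],1).tolist(),np.round(s["torque"],2).tolist(),round(s["gripper_width"],3),round(s["grip_force"],1)))(status.state())
manip.move_gripper(0.55)
manip.reach([*C,.16],D(130)); manip.move_l([*C,zg],.1); print(st())
manip.move_gripper(0.0,50); print(st())
try:
    for g in np.linspace(130,37,13)[1:]:
        manip.reach([*C,zg],D(g))
    manip.pause(.2); print(st())
finally:
    manip.move_gripper(0.55); print(st())
manip.move_l([*C,.16],.15)
manip.reach([0.47,0.162,0.25],D(70)); print(st())
p,d=cams.camera("wrist"); cv2.imwrite("pics/w_mix2.png",p)
print(dialang(p,np.array([.5136,.1467]),-.344))
cv2.imwrite("pics/dc2.png",cv2.resize(p[100:380,240:420],None,fx=2.1,fy=2.1))
E
```

```text
(6.6, [0.5139, 0.1471, 0.0873], [-1.1, -0.1, -0.6], [0.02, -0.01, -0.01], 0.55, 0.0)
(7.0, [0.5137, 0.1471, 0.0876], [-2.1, 0.8, 4.6], [0.02, 0.38, 0.01], 0.131, 51.5)
(10.2, [0.5134, 0.1458, 0.0876], [-4.1, -2.1, 11.0], [-0.62, 0.89, 0.15], 0.129, 53.2)
(10.6, [0.5135, 0.1467, 0.0868], [0.3, -0.1, 0.7], [0.02, -0.03, -0.03], 0.547, 0.0)
(11.9, [0.4699, 0.1611, 0.2488], [-0.3, -0.6, -0.2], [-0.02, -0.02, 0.02], 0.551, 0.0)
(np.int64(44), array([0.52046955, 0.13717371]), np.float64(-0.9460394245031899), np.float64(-34.49431812451774), np.float64(2.696434526896385))
```

View pics/dc2.png

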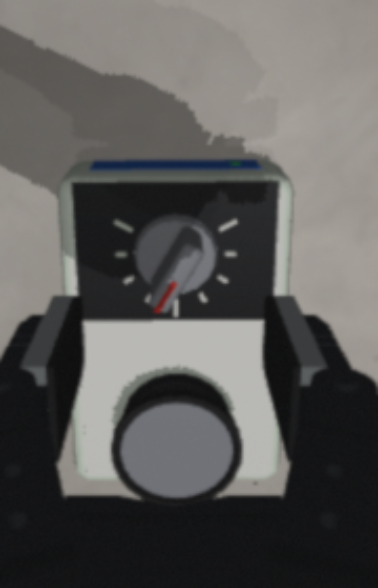

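The dial pointer now stands on mark 6, one mark clockwise of the long mark 5. Next I refine the cup position from above.

```bash
python3 - <<'E'
from h import *
D=lambda g: down(np.radians(g))
manip.move_gripper(1.0)
for g in (0,180,20,-20,-160,160):
    q=solve_ik([.405,-.335,.013],D(g)); print(g,None if q is None else np.round(q,2))
for g in (0,70,-110,180,45,90,20):
    q=solve_ik([.617,.1094,.117],D(g)); print("place",g,None if q is None else np.round(q,2))
manip.reach([.405,-.335,.25],D(0))
for k in range(1):
    p,d=cams.camera("wrist"); 
    vv,uu=np.mgrid[0:400,0:640]; W=unproj("wrist",uu.ravel(),vv.ravel(),d=d.ravel())
    m=(np.hypot(W[:,0]-.405,W[:,1]+.335)<.06)&(W[:,2]>.05)&(W[:,2]<.068)
    L=W[m]; print("lid",m.sum(),cv2.minEnclosingCircle(L[:,:2].astype(np.float32)*1000),np.median(L,0).round(4), p.reshape(-1,3)[m].mean(0))
    print([(np.round(r["at"],4).tolist(),round(r["conf"],2)) for r in nets.spot_point("white_cup","wrist")])
cv2.imwrite("pics/cupabove.png",p); print(status.state()["time_s"],status.state()["ft_force"])
E
```

```text
0 [ 1.11  0.7  -0.61  2.    0.66  0.65  0.06]
180 [ 1.42  0.96 -1.08  1.98  1.1   0.95  2.89]
20 [ 1.1   0.69 -0.59  2.    0.64  0.64  0.43]
-20 [ 1.14  0.72 -0.66  2.    0.7   0.67 -0.32]
-160 [-0.04  0.79  0.88  2.07 -0.94  0.74 -1.34]
160 [ 1.37  0.89 -0.98  1.99  1.01  0.87  2.6 ]
place 0 [ 0.18  0.64 -0.56  1.72  0.41  0.9  -0.56]
place 70 [ 0.35  0.73 -0.83  1.71  0.63  0.99  0.51]
place -110 [-0.84  0.72  0.89  1.79 -0.67  0.96 -1.6 ]
place 180 [ 0.53  0.95 -1.2   1.7   0.96  1.19  2.21]
place 45 [ 0.29  0.69 -0.73  1.71  0.55  0.95  0.13]
place 90 [ 0.39  0.77 -0.9   1.71  0.69  1.02  0.81]
place 20 [ 0.23  0.66 -0.64  1.72  0.48  0.92 -0.25]
lid 1408 ((405.2208557128906, -336.0286865234375), 26.315166473388672) [ 0.4053 -0.3346  0.0587] [108.54971591 111.59659091 110.61931818]
[([0.363, -0.4328, 0.0027], 0.96), ([0.3475, -0.224, 0.0004], 0.8), ([0.4037, -0.3383, 0.0037], 0.79)]
14.3083 [-0.20415634  0.86060605  0.25890236]
```

View pics/cupabove.png

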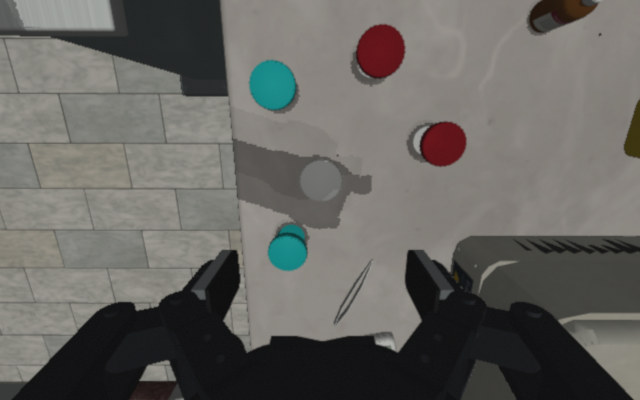

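The white lid, grey in the arm's shadow, is at pixel (321,180) and well clear of its neighbours, with its centre at (0.405, −0.336). Now I grasp and lift it.

```bash
python3 - <<'E'
from h import *
D=lambda g: down(np.radians(g))
st=lambda: (lambda s:(round(s["time_s"],2),np.round(s["eef_pos"],4).tolist(),np.round(s["ft_force"],1).tolist(),np.round(s["torque"],2).tolist(),round(s["gripper_width"],3),round(s["grip_force"],1)))(status.state())
C=[.4052,-.336]
manip.move_l([*C,.09],.2); manip.move_l([*C,.013],.08); print(st())
manip.move_gripper(0.0,45); manip.pause(.2); print("grip",st())
manip.move_l([*C,.03],.05); print(st()); manip.move_l([*C,.25],.2); manip.pause(.3); print(st())
manip.reach([.6168,.1094,.25],D(55)); manip.pause(.3); print(st())
p,d=cams.camera("wrist"); q,_=cams.camera("side"); cv2.imwrite("pics/held.png",np.vstack([cv2.resize(p,(480,300)),cv2.resize(q[60:260,220:460],(480,300))]))
E
```

```text
(16.37, [0.4056, -0.3362, 0.0134], [-0.0, -0.3, -0.0], [-0.04, 0.02, 0.04], 1.001, 0.0)
grip (16.99, [0.4054, -0.3363, 0.0136], [-1.4, -0.0, 5.8], [0.03, 0.21, -0.03], 0.583, 46.5)
(17.48, [0.4052, -0.3362, 0.0303], [0.4, 0.3, -0.9], [-0.02, 0.04, -0.02], 0.589, 46.7)
(19.03, [0.4051, -0.3358, 0.2495], [-0.5, 0.6, -0.3], [0.02, 0.03, -0.02], 0.587, 46.7)
(21.12, [0.6169, 0.1086, 0.2501], [-0.5, 0.4, 0.0], [0.0, 0.04, 0.02], 0.586, 46.7)
```

View pics/held.png

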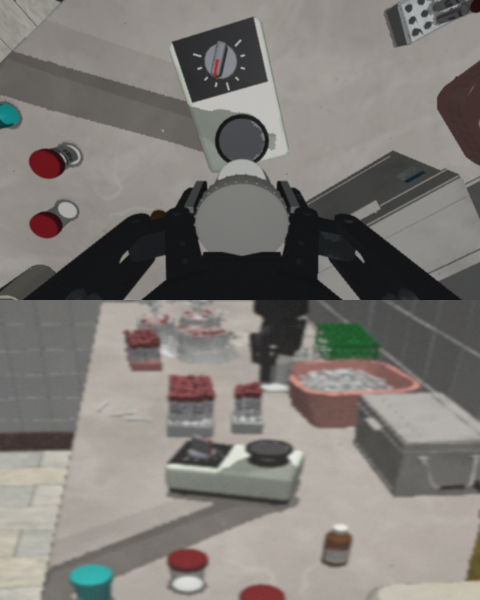

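The cup is held upright between the fingers, and the dial pointer still reads mark 6. Now I lower it onto the head and press in small steps.

```bash
python3 - <<'E'
from h import *
C=[.6168,.1094]
def fz():
    v=[]
    for _ in range(6): v.append(status.state()["ft_force"]); manip.pause(.03)
    return np.mean(v,0)
manip.move_l([*C,.135],.12); manip.move_l([*C,.123],.04); manip.pause(.3); f0=fz(); print(f0.round(2))
for z in np.arange(.120,.1105,-.001):
    manip.move_l([*C,z],.02); manip.pause(.15); f=fz()-f0; s=status.state()
    print(round(z,4),s["eef_pos"].round(4),f.round(2),round(s["gripper_width"],3))
    if f[2]>7.2: break
print(s["time_s"])
p,d=cams.camera("wrist"); q,_=cams.camera("side"); cv2.imwrite("pics/press.png",np.vstack([cv2.resize(p,(480,300)),cv2.resize(q[120:220,270:390],(480,300),interpolation=2)]))
E
```

```text
[-0.12  0.1  -0.67]
0.12 [0.6168 0.1094 0.1201] [ 0.53 -0.05  0.28] 0.589
0.119 [0.6168 0.1094 0.119 ] [ 0.22 -0.26 -0.14] 0.588
0.118 [0.6168 0.1094 0.118 ] [ 0.13 -0.07 -0.03] 0.584
0.117 [0.6169 0.1094 0.1171] [-0.36 -0.38  3.28] 0.59
0.116 [0.6169 0.1094 0.1161] [-0.19 -0.28  4.62] 0.585
0.115 [0.6169 0.1095 0.1151] [ 0.23 -0.07  5.03] 0.588
0.114 [0.6169 0.1095 0.1142] [ 0.12 -0.23  6.1 ] 0.588
0.113 [0.6169 0.1095 0.1133] [ 0.04 -0.05  6.63] 0.588
0.112 [0.6169 0.1095 0.1124] [-0.24 -0.47  7.11] 0.591
0.111 [0.6169 0.1094 0.1115] [-0.63 -0.54  7.92] 0.583
29.3333
```

View pics/press.png

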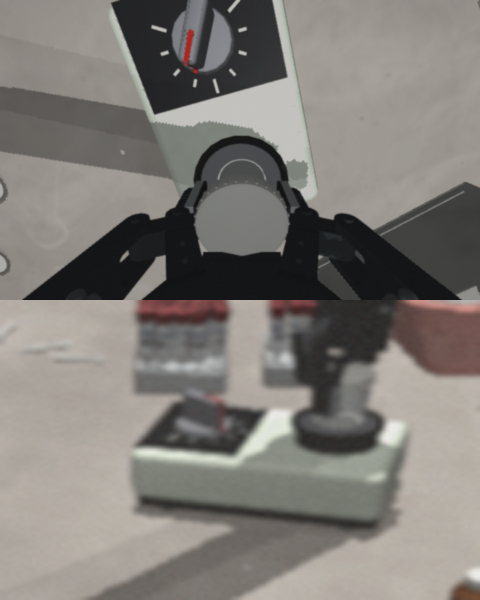

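The cup sits in the dish and the dial is still on 6. Travel (about 6 mm) and force (7.9 N) both put the head at half travel, so I hand in.

```bash
python3 - <<'E'
from h import *
manip.pause(.6); s=status.state(); print(s["eef_pos"],s["ft_force"],s["grip_force"]); print(job_done())
E
```

```text
[0.61694784 0.1094636  0.11149713] [-0.50884556 -0.17158238  8.2408891 ] 46.63840055465698
the job is handed in; nothing more can be done
None
```

I turned the dial to 6 and let go of it, and handed in with the white-lidded cup still held on the mixer head, pressed about 6 mm down at about 8 N; no verdict came back.

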